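# Load a tap body into the drill fixture and latch the strap over it

### The job

Stand the bare aluminium tap body upright in the round nest of the drill fixture, fully down; then swing the fixture's strap over it by the red handle and press it down until the yellow spring bolt has snapped over the strap's nose, and let go. Do not knock the blue drilling unit that hangs over the fixture, and leave the brass body, the oil bottle and the brush where they are.

Things in the scene. Friction and masses are not known exactly. Their poses are not given: they have to be found in the camera images.
- tap_body: Bare aluminium tap body, an upright plain cylinder 32 mm in diameter and 50 mm high, 110 g, top and bottom edges broken by 1 mm, standing in the black tray. Origin: centre of its underside; z up along its axis.
- brass_body: Bystander: brass body of the same size and shape, standing in the same tray 120 to 135 mm from the aluminium one (either may be the left one). Origin: centre of its underside.
- tray: Fixed black tray 150 x 250 mm (x by y), floor 4 mm thick, rim 12 mm high. Origin: centre of its underside; z up.
- jig: Fixed drill fixture: dark base plate 12 mm thick (x = -75 to 75, y = -133 to 117 mm), green nest block, green hinge bracket at +y, catch post (26 mm wide, y = -114 to -94 mm) at -y. Origin: on the work surface under the nest's axis. x points away from the robot (its yaw varies), y to the left, z up. All offsets of the fixture below are in this frame.
- nest (a point): Centre of the nest's floor, 12 mm above the work surface, where the tap body's origin belongs. The nest is a round pocket 37 mm in diameter and 12 mm deep with a 2 mm chamfer, in a green block 66 mm square whose top is 24 mm above the work surface.
- strap_hinge (a point): On the strap's hinge axis (a level line along the jig's x), at 70 mm in y and 68.5 mm in z from the jig's origin. The green bracket around it is 54 mm wide in x, reaches from y = 65 to 92 mm and 82 mm high.
- strap (a joint): Angle (rad) of the strap, an aluminium bar 30 mm wide, 10 mm thick. 0: closed, level, from the hinge towards the jig's -y over the nest, underside 1.5 mm above a seated tap body. It grows as the strap rises and goes over to +y (pi/2 upright, stop 2.75); it starts at 2.2 to 2.6. The hinge is stiff: the strap stays where it is left; 1 to 4 N at the handle move it.
- strap_handle (a point): On the red round handle (12 mm thick) that sticks out of the strap, level along the jig's x at any strap angle a, bare from jig x = -90 to -25 mm. Unloaded, the point is at x = -55, y = 70 - 125 cos(a), z = 68.5 + 125 sin(a) mm. It can turn between the fingers. Its mount is sprung: under load it gives across the strap, 1.5 mm per N, at most 14 mm, so the strap lags behind the hand.
- strap_nose (a point): Centre of the strap's round nose (radius 5 mm), 145 mm from the hinge axis, in the strap's middle; this end goes under the catch's tooth.
- catch (a joint): Travel (m) of the yellow spring bolt on its green post: 0 at rest; it slides outward (jig's -y) by up to 0.014 against a spring. The nose, coming down, meets the tooth's ramp at a strap angle of about 0.13 and pushes the bolt back some 7 mm (about 8 to 13 N down at the handle); near 0.05 the tooth springs back over the nose, the strap jumps down and the push drops; the hard stop is at 0.
- catch_tooth (a point): Top middle of the ledge of the bolt's tooth; at rest 82.5 mm to the jig's -y of its origin and 79.5 mm high. The yellow bolt is 22 mm wide in x and its top is 102 mm above the work surface.
- drill_unit: Fixed drilling unit, origin and axes as the jig. Blue head over the fixture: underside 320 mm up, x = -90 to 50, y = -200 to 25 mm; a 40 mm chuck reaches down to 285 mm (bit 265 mm) above the nest. Column 56 mm thick at x = 0, y = -245 mm. A hand pointing straight down does not fit under it: come from the robot's side, leaning 30 to 45 degrees, fingers pointing down and away from the robot.
- oil_bottle: Bystander: white bottle with red cap, 56 mm in diameter, 130 mm high. Origin: centre of its underside.
- chip_brush: Bystander: hand brush lying flat, handle along its x. Origin on its underside.
Mind the look-alikes: they are no part of the job. Of the things that look like the tap_body, the middle-sized one is meant.

How it is judged (in metres and radians):
On the way, in this order (a step that is already met when the one before it is completed fails the run):
1. the tap body stands fully down in the nest, the strap still open (horizontal distance between tap_body and nest below 0.005 m and z of tap_body in the frame of nest between -0.003 and 0.003 m and angle between tap_body's own z axis and vertical below 0.08 rad and value of joint strap above 1 rad), for 0.2 s.
2. the strap is down and the bolt has sprung back over its nose (value of joint strap below 0.035 rad and value of joint catch below 0.0025 m), for 0.2 s.
At the end, for the whole second after the job is handed in: The tap body stands in the nest (within 5 mm of its centre in plan, 3 mm in height, upright within 0.08 rad) and at rest; the strap is closed (below 0.035 rad) and the bolt is back at rest over its nose (within 2.5 mm) (all of step 2 and horizontal distance between tap_body and nest below 0.005 m and z of tap_body in the frame of nest between -0.003 and 0.003 m and angle between tap_body's own z axis and vertical below 0.08 rad and linear speed of tap_body below 0.02 m/s); the robot touches nothing.
It fails at once if the robot knocks the drilling unit (over 15 N) (contact force between any of the arm, the fingers and drill_unit above 15 N).
It fails at once if the brass body, the oil bottle or the brush is shifted by more than 30 mm (distance of any of brass_body, oil_bottle, chip_brush from where it was at the start of the episode above 0.03 m).
It also fails if it takes over 72 s, if anything falls off the work surface, if the arm or the gripper's body presses on something with over 40 N, if the wrist force passes 120 N, or if a joint passes its speed limit or range.

### The arm

A 6-joint arm with a two-finger parallel gripper is mounted at the origin on the work surface. World frame = base frame: x ahead of the robot, y to its left, z up, the work surface at z = 0. Lengths are in m, angles in degrees, forces in N, time in s.
With the tool pointing down it reaches from about 0.25 to 0.725 m from the base axis. Payload 9.7 kg.
Tool frame: the origin (TCP) lies at the very end of the fingers, on their centre line; the grasp point (between the pads) lies 19 mm behind it; x points along the fingers, y is the direction in which the jaws open and shut, and the axes are right-handed (so a half turn about x gives the same grasp; the last joint's range is limited). The gripper opens to 85 mm and grips with 20 to 120 N. Pads are 22 mm wide; open, the fingers measure 114 mm over their backs; the gripper's body (76 mm by 85 mm) begins 54 mm behind the grasp point. The pads swing forward as they close: fully open they stand 13 mm farther back than shut.
Start: joints at [66.463, 4.979, 10.078, 95.1, 0, 90], TCP at [0.22, 0.504, 0.231] pointing down, gripper open.
Joint ranges: [-179.16, 179.16], [-48.56, 103.87], [-65.8, 70.77], [-126.05, 130.52], [-82.76, 87.17], [-180, 180]. Speed limits (degrees/s): [127.2, 127.2, 147.25, 180, 180, 180].

### API

Orientations are given as [roll, pitch, yaw] about the fixed x, y, z axes, in that order (R = Rz(yaw) Ry(pitch) Rx(roll)).
In Python, from workcell import get_obs, cams, bot gives the robot as it stands.
- The arm moves only by the tool apply_moves, never from a script. Its argument "rows" is a list that holds one entry, the list of rows, each a list of 7 numbers: the shift along the tool's x, y, z in mm, then the turn, a rotation vector about the tool's x, y, z in rad, then the opening, from 0 (shut) to 1 (fully open). A call has 1 to 20 rows; each row is the pose to reach, as a shift and turn from the pose measured when the call began, along the tool's axes at that moment; what a row does not reach only later rows make up. A row lasts 1/10 s, in which the tool goes at most 50 mm and 8.59 degrees, less where a joint would pass 70% of its speed; a pose out of reach is approached as far as the arm can. A call with a gripper value outside its range is refused whole. The fingers move at their own pace and stop on an object; "newtons" is the grip in N (left out, the last holds). Time passes only in rows, so rows that repeat a pose let the fingers close. It gives the time, the measured TCP pose, the force and the opening at its end, in the units of the state.
- get_obs(): the state, without advancing time (a new reading comes with each control period).
- cams.camera(name): name is "side" or "top" or "wrist"; returns a dict with "pixels" (384x512x3 uint8, red, green, blue), "range_z" (384x512 float32, m along the optical axis (not along the pixel's ray), 0 where there is no reading), "fx", "fy", "cx", "cy" (pixels), "D" ([k1, k2, p1, p2, k3] as OpenCV has them; the pictures are not rectified), "eye" and "attitude" of the camera in the world. Camera axes: x right, y up, looking along -z (the intrinsics and any distortion apply to the point x, -y, -z); pixel columns grow to the right and rows downward; lengths in m; the calibration is good to about 2 mm. A picture is of the moment at which its call begins.
- bot.job_done(): hands the job in, once; it reports no verdict.
Trained networks look in a picture, given as the dict that the camera call returned (one of the last four; its "shot" number tells which), for a name from the list of things; names that differ only in an ending like _2 or _b are one class to them, and where a whole thing is asked for, a point or a joint stands for the part that bears it (a point fixed in the world has none). Each returns a list of dicts, best first, with "confidence" (0 to 1); they miss things now and then, are a little off and sometimes report something else, mostly with a low value. They report only what shows in the picture. A call takes as long as a camera call. They do not tell look-alikes from the thing itself.
- cams.find_in(label, picture): "at" ([x, y, z] in m, in world coordinates, good to about 4 mm: the middle of the surface that is visible of it).
The state is a dict: "time": time; "q": joint angles; "qd": joint speeds; "joint_efforts": joint torques, N m; "ee_pos": TCP position; "tcp_rot": TCP orientation; "wrist_force": force on the tool from outside, world axes, zero at the start; "torque": the same for the moment, N m; "opening": finger opening in m.
Only numpy, scipy, OpenCV 4.12 (cv2) and the standard library are available. Lean on these libraries where they do the work, as an engineer would, in place of code of your own. Each camera call takes 0.05 s, during which the arm holds its last target.

## Working session

There is one attempt and no reset: what is moved stays moved. The work goes in short steps, Python scripts to look and compute and a tool call to move; the robot and the scene stay as the last step left them, time stands still between calls to the robot, and variables do not carry over. Pictures are saved under pics/ and viewed, and the job is handed in when it is done.

Besides the shell and the picture viewer there is one more tool, called as name(argument=value, ...) on one line, values as JSON. apply_moves: Moves the arm, as the interface text tells. Its arguments: {"type":"object","properties":{"rows":{"type":"array"},"newtons":{"type":"number"}},"required":["rows"]}

```bash
ls; mkdir -p pics
cat > h.py <<'E'
import numpy as np, cv2
from workcell import get_obs, cams, bot
from scipy.spatial.transform import Rotation as R
def save(p,n): cv2.imwrite('pics/'+n,p['pixels'][:,:,::-1])
E
python3 - <<'E'
from h import *
import pickle
for n in ['top','side','wrist']:
    p=cams.camera(n); save(p,n+'0.png'); pickle.dump(p,open(n+'0.pkl','wb'))
    print(n,p['eye'],p['attitude'],p['fx'],p['cx'],p['cy'],p['D'])
    for l in ['tap_body','brass_body','jig','strap','strap_handle','catch','oil_bottle','chip_brush','tray','drill_unit']:
        print(l,[(np.round(d['at'],3).tolist(),round(d['confidence'],2)) for d in cams.find_in(l,p)][:4])
print(get_obs())
E
```

```text
pics
top [0.38133623 0.09788255 1.35569561] [  9.89664156   0.42085326 -91.26869072] 491.86187810273026 259.86088014413036 184.39026683120758 [0.0434776 0.        0.        0.        0.       ]
tap_body [([0.506, 0.273, 0.057], 0.73), ([0.534, 0.146, 0.066], 0.48)]
brass_body [([0.487, 0.395, 0.051], 0.73)]
jig [([0.51, -0.008, 0.015], 0.88)]
strap [([0.505, 0.064, 0.151], 0.78)]
strap_handle [([0.443, 0.072, 0.171], 0.5)]
catch []
oil_bottle [([0.7, 0.117, 0.089], 0.87)]
chip_brush [([0.657, 0.257, 0.021], 0.97)]
tray [([0.484, 0.34, 0.008], 0.85)]
drill_unit [([0.526, -0.137, 0.452], 0.86)]
side [ 0.03250111 -0.50005127  0.67582678] [ 54.4305622   -0.31792337 -42.43155327] 464.26351490212244 252.11756467806177 189.45098807645564 [-0.13159711  0.          0.          0.          0.        ]
tap_body [([0.502, 0.269, 0.036], 0.59), ([0.532, 0.132, 0.043], 0.57), ([0.474, 0.148, 0.023], 0.52)]
brass_body [([0.483, 0.381, 0.037], 0.5)]
jig [([0.511, -0.074, 0.014], 0.56)]
strap [([0.505, 0.052, 0.134], 0.61)]
strap_handle [([0.443, 0.067, 0.171], 0.62), ([0.513, -0.071, 0.015], 0.2)]
c
[... 557 characters left out ...]
brush []
tray [([0.438, 0.389, -0.001], 0.93)]
drill_unit []
{'time': 1.65, 'q': array([6.64649314e+01, 4.97985854e+00, 1.00776119e+01, 9.50991957e+01,
       1.65703571e-03, 9.00029180e+01]), 'qd': array([-0.03570891, -0.02400782, -0.0219691 , -0.05799793, -0.01933087,
        0.0153202 ]), 'joint_efforts': array([ 1.26506122e-03, -5.20071816e+01,  4.64874279e+01,  8.61191766e-04,
        1.04816484e-04, -4.30934946e-06]), 'ee_pos': array([0.21961168, 0.50424874, 0.23126955]), 'tcp_rot': array([-138.96025505,   89.99780318, -162.49824174]), 'wrist_force': array([-0.6820749 , -0.53196127,  0.44120539]), 'torque': array([-0.01451945, -0.03970542,  0.02916017]), 'opening': 0.08528227969546397}
```

View pictures.

View pics/top0.png

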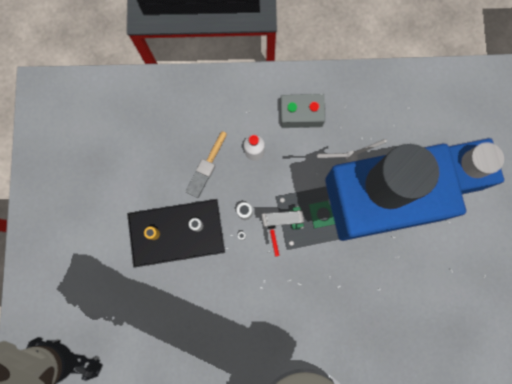

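View pics/side0.png

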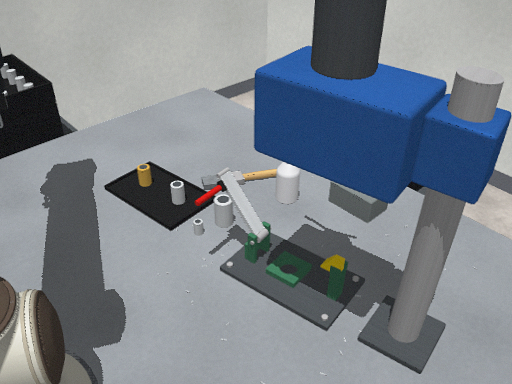

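```bash
cat >> h.py <<'E'
def cloud(p):
    K=np.array([[p['fx'],0,p['cx']],[0,p['fy'],p['cy']],[0,0,1.]])
    h,w=p['range_z'].shape
    u,v=np.meshgrid(np.arange(w),np.arange(h))
    n=cv2.undistortPoints(np.stack([u,v],-1).reshape(-1,1,2).astype(float),K,np.array(p['D'])).reshape(h,w,2)
    z=p['range_z']
    c=np.stack([n[...,0]*z,-n[...,1]*z,-z],-1)
    Rm=R.from_euler('xyz',p['attitude'],degrees=True).as_matrix()
    P=c@Rm.T+np.array(p['eye']); P[z==0]=np.nan
    return P
E
python3 - <<'E'
from h import *
import pickle
out=[]
p=pickle.load(open('top0.pkl','rb')); P=cloud(p)
for n,(u,v) in dict(al=(195,225),brass=(151,233),big=(244,210),small=(241,236)).items():
    s=P[v-13:v+14,u-13:u+14].reshape(-1,3); s=s[~np.isnan(s[:,0])]
    zt=np.percentile(s[:,2],99); t=s[s[:,2]>zt-.008]
    (c,r)=cv2.minEnclosingCircle((t[:,:2]*1000).astype(np.float32)); print(n,'ztop',zt,len(t),t[:,:2].mean(0),c,r)
print('table z',np.nanmedian(P[300:340,250:300,2]))
img=p['pixels'][:,:,::-1]
a=cv2.resize(img[180:280,120:340],None,fx=3.6,fy=3.6,interpolation=cv2.INTER_CUBIC)
cv2.imwrite('pics/crop0.png',a)
s=pickle.load(open('side0.pkl','rb'))['pixels'][:,:,::-1]
cv2.imwrite('pics/crop1.png',cv2.resize(s[150:340,100:380],None,fx=2.85,fy=2.85,interpolation=cv2.INTER_CUBIC))
E
```

```text
al ztop 0.057931588925444526 105 [0.5070699  0.27821083] (507.27880859375, 278.6219482421875) 15.747835159301758
brass ztop 0.058521182755051485 106 [0.48677657 0.3965094 ] (487.2839660644531, 396.1082763671875) 15.587169647216797
big ztop 0.0688182870682972 186 [0.53934912 0.14680717] (540.0675048828125, 147.02769470214844) 20.642868041992188
small ztop 0.03527922221056501 48 [0.47500914 0.1568406 ] (475.1308898925781, 156.52020263671875) 10.389801979064941
table z -0.00033458630219795893
```

View pics/crop0.png

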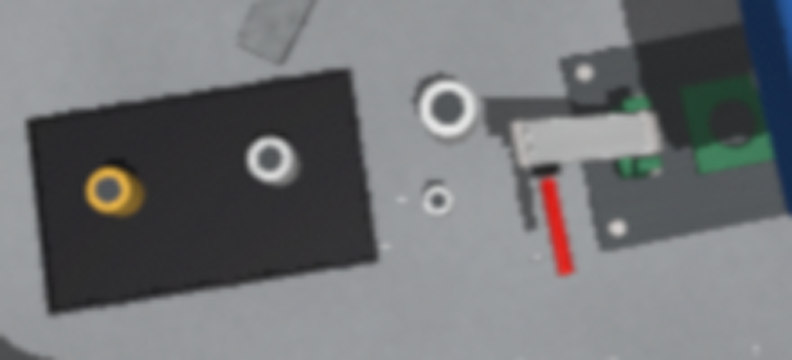

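View pics/crop1.png

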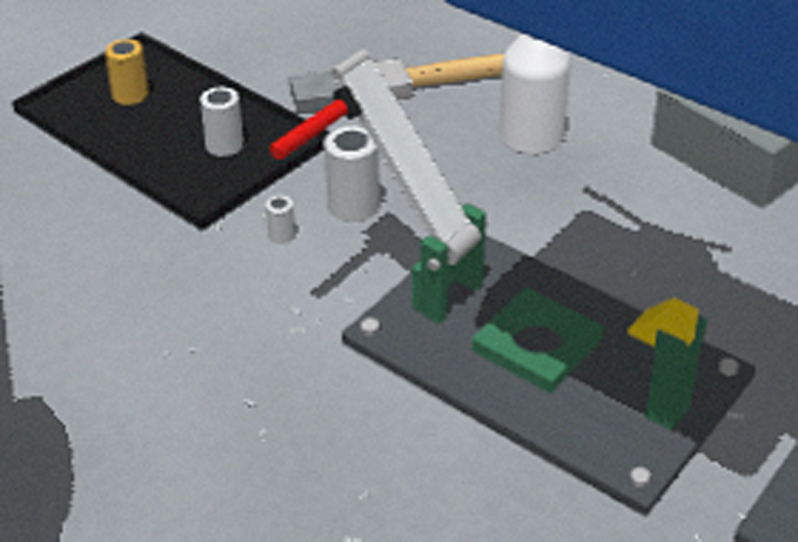

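Run:
```python
from h import *
import pickle
from scipy.spatial import cKDTree
from scipy.optimize import least_squares
for cam in ['side','top']:
    p=pickle.load(open(cam+'0.pkl','rb')); P=cloud(p).reshape(-1,3); C=p['pixels'].reshape(-1,3).astype(int)
    m=(P[:,0]>.38)&(P[:,0]<.68)&(P[:,1]>-.25)&(P[:,1]<.14)
    pl=m&(P[:,2]>.007)&(P[:,2]<.018)
    print(cam,pl.sum(),np.median(P[pl,2]))
    if cam=='side':
        print(cv2.minAreaRect((P[pl,:2]*1000).astype(np.float32)))
    hsv=cv2.cvtColor(p['pixels'],cv2.COLOR_RGB2HSV).reshape(-1,3)
    g=m&(hsv[:,0]>45)&(hsv[:,0]<90)&(hsv[:,1]>100)
    gt=g&(P[:,2]>.019)&(P[:,2]<.029)
    print('green nest',gt.sum(),np.median(P[gt,2]),cv2.minAreaRect((P[gt,:2]*1000).astype(np.float32)))
    y=m&(hsv[:,0]>20)&(hsv[:,0]<35)&(hsv[:,1]>150)
    print('yellow',y.sum(),P[y].mean(0) if y.sum() else 0, P[y].min(0) if y.sum() else 0,P[y].max(0) if y.sum() else 0)
    # handle red
    r=(P[:,0]>.36)&(P[:,0]<.52)&(P[:,1]<.2)&(P[:,1]>0)&((hsv[:,0]<8)|(hsv[:,0]>172))&(hsv[:,1]>150)
    Q=P[r]; print('handle',r.sum()); o=Q[np.argsort(Q[:,0])]; k=len(o)//8
    print(np.round(o[:k].mean(0),4),np.round(o[-k:].mean(0),4), np.round(Q.mean(0),4))
    mu=Q.mean(0); d=np.linalg.svd(Q-mu)[2][0]; print(d,(Q-mu)@d.min() if 0 else (((Q-mu)@d).min(),((Q-mu)@d).max()))
    # grid top of the strap
```

```text
side 5401 0.010819638568001055
((527.5938110351562, -62.38578796386719), (153.73263549804688, 399.1714172363281), 9.888529777526855)
green nest 751 0.022483874071275056 ((529.6676025390625, -80.9685287475586), (69.04039764404297, 206.73641967773438), 9.479819297790527)
yellow 257 [ 0.54390643 -0.16085184  0.08968366] [ 0.52971184 -0.17731656 -0.00325181] [ 0.64073295 -0.08928894  0.10327042]
handle 181
[0.4148 0.063  0.1641] [0.474  0.0718 0.1663] [0.4427 0.0663 0.1658]
[-0.98570757 -0.16712577 -0.02120298] (np.float64(-0.039336534101335), np.float64(0.03002021285350506))
top 2007 0.011732745023945501
green nest 287 0.023694878221831583 ((528.7344360351562, -62.42705535888672), (64.02204132080078, 54.64122772216797), 9.81144905090332)
yellow 0 0 0 0
handle 93
[0.4198 0.0657 0.1679] [0.4729 0.0747 0.1681] [0.4461 0.0707 0.1684]
[-0.98433864 -0.17605584  0.00904353] (np.float64(-0.030840917219968556), np.float64(0.030095846292335526))
```

Run:
```python
from h import *
import pickle
Y=np.radians(9.8); c,s=np.cos(Y),np.sin(Y)
for cam in ['side','top']:
    p=pickle.load(open(cam+'0.pkl','rb')); P=cloud(p).reshape(-1,3)*1000
    hsv=cv2.cvtColor(p['pixels'],cv2.COLOR_RGB2HSV).reshape(-1,3)
    m=(P[:,0]>380)&(P[:,0]<680)&(P[:,1]>-250)&(P[:,1]<140)
    X=P[:,0]*c+P[:,1]*s; Yv=-P[:,0]*s+P[:,1]*c
    pl=m&(P[:,2]>7)&(P[:,2]<18)
    print(cam)
    for nm,v in (('X',X),('Y',Yv)):
        h,e=np.histogram(v[pl],bins=np.arange(np.floor(v[pl].min()),v[pl].max()+4,4)); print(nm,[(int(a),int(b)) for a,b in zip(e,h)][:] )
    g=m&(hsv[:,0]>45)&(hsv[:,0]<90)&(hsv[:,1]>100)&(P[:,2]>19)&(P[:,2]<29)
    for nm,v in (('nX',X),('nY',Yv)):
        h,e=np.histogram(v[g],bins=np.arange(np.floor(v[g].min()),v[g].max()+3,3)); print(nm,[(int(a),int(b)) for a,b in zip(e,h) if b])
    r=m&((hsv[:,0]<8)|(hsv[:,0]>172))&(hsv[:,1]>150)&(P[:,2]>140)
    print('handle X',np.percentile(X[r],[0,5,95,100]),'Y',np.median(Yv[r]),'z',np.percentile(P[r,2],[5,50,95]))
    y=m&(hsv[:,0]>20)&(hsv[:,0]<35)&(hsv[:,1]>150)&(P[:,2]>98)
    if y.sum(): print('yellow top X',np.percentile(X[y],[0,5,95,100]),'Y',np.percentile(Yv[y],[0,5,95,100]),np.median(P[y,2]))
```

```text
side
X [(432, 200), (436, 240), (440, 202), (444, 225), (448, 212), (452, 194), (456, 194), (460, 196), (464, 203), (468, 194), (472, 217), (476, 213), (480, 156), (484, 129), (488, 124), (492, 111), (496, 141), (500, 115), (504, 124), (508, 114), (512, 115), (516, 114), (520, 120), (524, 134), (528, 83), (532, 77), (536, 89), (540, 93), (544, 89), (548, 86), (552, 115), (556, 126), (560, 112), (564, 121), (568, 105), (572, 121), (576, 107), (580, 78), (584, 12)]
Y [(-351, 13), (-347, 30), (-343, 5), (-339, 0), (-335, 0), (-331, 0), (-327, 0), (-323, 0), (-319, 0), (-315, 0), (-311, 0), (-307, 0), (-303, 0), (-299, 0), (-295, 1), (-291, 145), (-287, 122), (-283, 142), (-279, 131), (-275, 131), (-271, 100), (-267, 99), (-263, 88), (-259, 85), (-255, 73), (-251, 67), (-247, 71), (-243, 78), (-239, 90), (-235, 86), (-231, 108), (-227, 98), (-223, 106), (-219, 99), (-215, 107), (-211, 108), (-207, 99), (-203, 106), (-199, 114), (-195, 119), (-191, 117), (-187, 56), (-183, 65), (-179, 66), (-175, 63), (-171, 73), (-167, 73), (-163, 85), (-159, 87), (-155, 81), (-151, 85), (-147, 87), (-14
[... 3229 characters left out ...]
 (3, 1), (7, 1), (11, 0), (15, 0), (19, 2), (23, 1), (27, 0), (31, 0), (35, 1), (39, 1), (43, 1), (47, 1)]
nX [(478, 20), (481, 21), (484, 22), (487, 18), (490, 17), (493, 14), (496, 11), (499, 9), (502, 8), (505, 5), (508, 5), (511, 5), (514, 7), (517, 8), (520, 7), (523, 11), (526, 13), (529, 22), (532, 19), (535, 18), (538, 19), (541, 8)]
nY [(-179, 21), (-176, 17), (-173, 15), (-170, 14), (-167, 9), (-164, 10), (-161, 11), (-158, 10), (-155, 10), (-152, 12), (-149, 10), (-146, 16), (-143, 14), (-140, 19), (-137, 27), (-134, 23), (-131, 24), (-128, 20), (-125, 5)]
handle X [421.55395994 424.66329988 479.74123062 482.5100639 ] Y -6.352993188796773 z [164.8248738  168.38088267 171.5370312 ]
```

```bash
cat >> h.py <<'E'
def rot(p,y,r=0): return R.from_euler('xyz',[r,p,y],degrees=True)
def rel(G,p,y,back=0,r=0,off=19.):
    """G: grasp point world mm; -> shift mm tool axes, rotvec"""
    o=get_obs(); Rc=R.from_euler('xyz',o['tcp_rot'],degrees=True); Rt=rot(p,y,r)
    d=Rt.as_matrix()[:,0]; T=np.array(G)+(off-back)*d
    sh=Rc.inv().apply(T-o['ee_pos']*1000); rv=(Rc.inv()*Rt).as_rotvec()
    print('TCP target',T.round(1),'shift',sh.round(1).tolist(),'rv',rv.round(3).tolist(),'deg',np.degrees(np.linalg.norm(rv)).round(1))
def st():
    o=get_obs(); Rc=R.from_euler('xyz',o['tcp_rot'],degrees=True).as_matrix()
    print('t',round(o['time'],2),'tcp',(o['ee_pos']*1000).round(1),'rpy',o['tcp_rot'].round(1),'grasp',(o['ee_pos']*1000-19*Rc[:,0]).round(1),'F',o['wrist_force'].round(1),'op',round(o['opening'],4),'q',o['q'].round(0))
E
python3 - <<'E'
from h import *
rel([507.2,278.4,41],50,28,back=110)
E
```

```text
TCP target [455.6 250.9 110.7] shift [120.6, -138.0, 317.5] rv [-0.862, -0.65, 0.314] deg 64.4
```

apply_moves(rows=[[[120.6, -138, 317.5, -0.862, -0.65, 0.314, 1], [120.6, -138, 317.5, -0.862, -0.65, 0.314, 1], [120.6, -138, 317.5, -0.862, -0.65, 0.314, 1], [120.6, -138, 317.5, -0.862, -0.65, 0.314, 1], [120.6, -138, 317.5, -0.862, -0.65, 0.314, 1], [120.6, -138, 317.5, -0.862, -0.65, 0.314, 1], [120.6, -138, 317.5, -0.862, -0.65, 0.314, 1], [120.6, -138, 317.5, -0.862, -0.65, 0.314, 1], [120.6, -138, 317.5, -0.862, -0.65, 0.314, 1], [120.6, -138, 317.5, -0.862, -0.65, 0.314, 1], [120.6, -138, 317.5, -0.862, -0.65, 0.314, 1], [120.6, -138, 317.5, -0.862, -0.65, 0.314, 1]]], newtons=40)

```text
time: 2.85
ee_pos: [0.4556, 0.2524, 0.112]
tcp_rot: [0.1, 49.9, 28.1]
wrist_force: [-0.0, 0.6, 0.1]
opening: 0.0852
```

Run:
```python
from h import *
st(); p=cams.camera('wrist'); save(p,'w1.png')
P=cloud(p)
hsv=cv2.cvtColor(p['pixels'],cv2.COLOR_RGB2HSV)
m=(abs(P[...,0]-.507)<.04)&(abs(P[...,1]-.278)<.04)&(P[...,2]>.015)&(P[...,2]<.06)
Q=P[m]*1000; print(len(Q))
from scipy.optimize import least_squares
# fit cylinder radius16 to side points
S=Q[(Q[:,2]<48)]
f=lambda c: np.hypot(S[:,0]-c[0],S[:,1]-c[1])-16
r=least_squares(f,[507,278],loss='soft_l1',f_scale=1.); print(r.x,np.percentile(Q[:,2],[2,98]),np.abs(f(r.x)).mean())
rel([507.2,278.4,41],50,28)
```

```text
t 2.85 tcp [455.6 252.4 112. ] rpy [ 0.1 49.9 28.1] grasp [444.8 246.6 126.5] F [-0.   0.6  0.1] op 0.0852 q [ 29. -41. -49.  42.  -1.   1.]
2581
[508.34387561 277.66120629] [16.26881341 53.81494859] 0.37162064995477234
TCP target [518.  284.1  26.4] shift [110.4, -1.5, -1.2] rv [0.001, 0.001, -0.002] deg 0.1
```

View pics/w1.png

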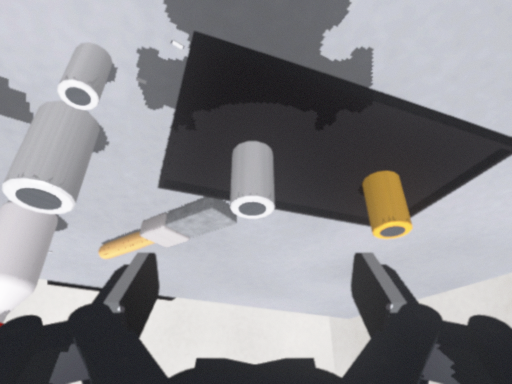

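apply_moves(rows=[[[40, -1.6, -0.5, 0, 0, 0, 1], [80, -1.6, -0.5, 0, 0, 0, 1], [110.8, -1.6, -0.5, 0, 0, 0, 1], [110.8, -1.6, -0.5, 0, 0, 0, 1], [110.8, -1.6, -0.5, 0, 0, 0, 0.3], [110.8, -1.6, -0.5, 0, 0, 0, 0.2], [110.8, -1.6, -0.5, 0, 0, 0, 0.2], [110.8, -1.6, -0.5, 0, 0, 0, 0.2], [110.8, -1.6, -0.5, 0, 0, 0, 0.2], [110.8, -1.6, -0.5, 0, 0, 0, 0.2]]], newtons=40)

```text
time: 3.9
ee_pos: [0.5194, 0.2849, 0.0285]
tcp_rot: [0.1, 49.8, 28.2]
wrist_force: [-4.1, -1.4, 7.2]
opening: 0.0298
```

```bash
cat >> h.py <<'E'
from scipy.optimize import least_squares
def bodyfit(p,guess,zlo,zhi):
    P=cloud(p)*1000; 
    m=(np.hypot(P[...,0]-guess[0],P[...,1]-guess[1])<24)&(P[...,2]>zlo)&(P[...,2]<zhi)
    hsv=cv2.cvtColor(p['pixels'],cv2.COLOR_RGB2HSV); m&=(hsv[...,2]>80)&(hsv[...,1]<60)
    S=P[m]
    f=lambda c: np.hypot(S[:,0]-c[0]-c[2]*(S[:,2]-40),S[:,1]-c[1]-c[3]*(S[:,2]-40))-16
    r=least_squares(f,[*guess[:2],0,0],loss='soft_l1'); print('bodyfit',len(S),r.x.round(3),'z',np.percentile(S[:,2],[1,99]).round(1),np.abs(f(r.x)).mean().round(2)); return r.x
E
python3 - <<'E'
from h import *
st(); p=cams.camera('wrist'); save(p,'w2.png')
bodyfit(p,[508,278],8,46)
E
```

```text
t 3.9 tcp [519.4 284.9  28.5] rpy [ 0.1 49.8 28.2] grasp [508.6 279.1  43. ] F [-4.1 -1.4  7.2] op 0.0298 q [ 29. -24. -49.  25.  -1.   1.]
bodyfit 6809 [ 5.08302e+02  2.78320e+02 -2.00000e-03 -1.00000e-03] z [ 8.5 45.6] 0.9
```

View pics/w2.png

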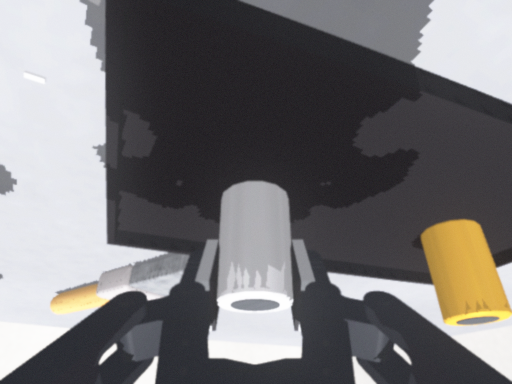

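Run:
```python
from h import *
o=get_obs(); print(o['q'].round(2))
D=[([4.98,10.08,95.10],550.0,231.3),(None,520.9,112.0),(o['q'][1:4],np.hypot(*o['ee_pos'][:2])*1000,o['ee_pos'][2]*1000)]
D[1]=([-41,-49,42],520.9,112.0)
def fk(q,x):
    z0,L1,L2,b,Lt=x
    a=np.radians(q); p1=a[0]; p2=a[0]-a[1]+b; p=a[0]-a[1]+a[2]
    return L1*np.sin(p1)+L2*np.cos(p2)+Lt*np.cos(p), z0+L1*np.cos(p1)-L2*np.sin(p2)-Lt*np.sin(p)
f=lambda x: np.concatenate([[fk(q,x)[0]-r,fk(q,x)[1]-z] for q,r,z in D])
best=None
for b in np.linspace(-3,3,13):
    r=least_squares(f,[300,350,380,b,300],bounds=([0,100,100,-4,50],[600,700,700,4,600]))
    if best is None or r.cost<best.cost: best=r
print(best.x.round(2),best.cost,f(best.x).round(1))
```

```text
[ 29.   -23.81 -48.99  24.61  -0.52   0.69]
[ 1.6465e+02  4.1596e+02  5.2014e+02 -7.0000e-02  4.2784e+02] 0.043167417459198144 [ 0.1 -0.1 -0.1  0.2  0.  -0.1]
```

```bash
cat >> h.py <<'E'
X=[164.65,415.96,520.14,-.07,427.84]
def ik(T,p,y):
    z0,L1,L2,b,Lt=X
    d=rot(p,y).as_matrix()[:,0]; W=np.array(T)-Lt*d
    r=np.hypot(W[0],W[1]); z=W[2]-z0; D=np.hypot(r,z)
    ci=(L1**2+L2**2-D*D)/(2*L1*L2)
    if abs(ci)>1: return None
    inter=np.degrees(np.arccos(ci)); q3=90+np.degrees(b)-(180-inter)
    al=np.degrees(np.arctan2(r,z)); k=np.degrees(np.arccos((L1**2+D*D-L2**2)/(2*L1*D)))
    q2=al-k; q1=np.degrees(np.arctan2(W[1],W[0]))
    return np.round([q1,q2,q3,p-q2+q3]),W.round()
E
python3 - <<'E'
from h import *
for B,y in [((508,278,64),28),((400,200,80),28),((400,200,120),28),((400,60,120),10),((400,-65,80),0),((390,-65,40),0),((430,-68,50),0),((430,-68,50),8),((529,-68,37),0),((529,-68,37),8)]:
    for p in (50,60):
        h=rot(0,y).apply([12.95,.66,0]); print(B,y,p,ik(np.array(B)+h+[0,0,24.5],p,y))
E
```

```text
(508, 278, 64) 28 50 (array([ 29., -27., -44.,  33.]), array([276., 156., 416.]))
(508, 278, 64) 28 60 (array([ 29., -19., -34.,  45.]), array([330., 184., 459.]))
(400, 200, 80) 28 50 (array([ 25., -54., -55.,  48.]), array([168.,  78., 432.]))
(400, 200, 80) 28 60 (array([ 26., -41., -45.,  56.]), array([222., 106., 475.]))
(400, 200, 120) 28 50 (array([ 25., -53., -51.,  52.]), array([168.,  78., 472.]))
(400, 200, 120) 28 60 (array([ 26., -41., -41.,  60.]), array([222., 106., 515.]))
(400, 60, 120) 10 50 (array([  6., -62., -53.,  58.]), array([142.,  15., 472.]))
(400, 60, 120) 10 60 (array([  7., -48., -44.,  64.]), array([202.,  26., 515.]))
(400, -65, 80) 0 50 (array([-25., -61., -58.,  53.]), array([138., -64., 432.]))
(400, -65, 80) 0 60 (array([-18., -48., -49.,  60.]), array([199., -64., 475.]))
(390, -65, 40) 0 50 (array([-27., -64., -63.,  51.]), array([128., -64., 392.]))
(390, -65, 40) 0 60 (array([-19., -50., -54.,  57.]), array([189., -64., 435.]))
(430, -68, 50) 0 50 (array([-22., -55., -59.,  46.]), array([168., -67., 402.]))
(430, -68, 50) 0 60 (array([-16., -42., -49.,  53.]), array([229., -67., 445.]))
(430, -68, 50) 8 50 (array([-31., -50., -57.,  43.]), array([ 170., -104.,  402.]))
(430, -68, 50) 8 60 (array([-22., -40., -48.,  52.]), array([231., -95., 445.]))
(529, -68, 37) 0 50 (array([-14., -34., -51.,  32.]), array([267., -67., 389.]))
(529, -68, 37) 0 60 (array([-12., -25., -41.,  44.]), array([328., -67., 432.]))
(529, -68, 37) 8 50 (array([-21., -31., -50.,  31.]), array([ 269., -104.,  389.]))
(529, -68, 37) 8 60 (array([-16., -23., -40.,  43.]), array([330., -95., 432.]))
```

```bash
cat >> h.py <<'E'
R0=rot(49.8,28.2,.1); OFF=R0.inv().apply(np.array([508.3,278.2,4.])-[519.4,284.9,28.5]) # body bottom in tool
def body(): 
    o=get_obs(); Rc=R.from_euler('xyz',o['tcp_rot'],degrees=True); print('body est',(o['ee_pos']*1000+Rc.apply(OFF)).round(1))
def relb(B,p,y,T=None,r=0.1,prev=None):
    o=get_obs(); Rc=R.from_euler('xyz',o['tcp_rot'],degrees=True); Rt=rot(p,y,r)
    T=np.array(B)-Rt.apply(OFF)
    sh=Rc.inv().apply(T-o['ee_pos']*1000); rv=(Rc.inv()*Rt).as_rotvec()
    print(B,'TCP target',T.round(1),'shift',sh.round(1).tolist(),'rv',rv.round(3).tolist(),'mm',np.linalg.norm(sh).round(),'deg',np.degrees(np.linalg.norm(rv)).round(1))
E
python3 - <<'E'
from h import *
relb([508,278,64],49.8,28.2)
relb([385,190,100],70,25)
relb([385,60,110],70,8)
relb([385,-65,80],70,0)
E
```

```text
[508, 278, 64] TCP target [519.1 284.7  88.5] shift [-46.1, 0.0, 38.5] rv [0.0, 0.0, 0.0] mm 60.0 deg 0.0
[385, 190, 100] TCP target [403.4 199.3 118.5] shift [-160.9, -20.7, -50.8] rv [0.049, 0.353, -0.029] mm 170.0 deg 20.5
[385, 60, 110] TCP target [405.3  63.5 128.5] shift [-208.8, -141.3, -91.9] rv [0.307, 0.349, -0.178] mm 268.0 deg 28.5
[385, -65, 80] TCP target [405.6 -64.3  98.5] shift [-224.8, -254.3, -157.0] rv [0.428, 0.345, -0.249] mm 374.0 deg 34.6
```

Run:
```python
from h import *
for B,p,y in [([345,170,110],80,25),([330,60,110],80,8),([335,-60,100],80,-8),([335,-60,100],72,-5)]:
    T=np.array(B)-rot(p,y).apply(OFF); print(ik(T,p,y)); relb(B,p,y)
```

```text
(array([ 27., -27., -30.,  77.]), array([299., 149., 546.]))
[345, 170, 110] TCP target [366.  180.5 124.7] shift [-192.6, -19.6, -78.8] rv [0.051, 0.527, -0.025] mm 209.0 deg 30.4
(array([ 11., -34., -34.,  80.]), array([280.,  54., 546.]))
[330, 60, 110] TCP target [353.2  63.9 124.7] shift [-235.4, -116.4, -129.3] rv [0.323, 0.522, -0.152] mm 293.0 deg 36.2
(array([-10., -34., -35.,  79.]), array([285., -52., 536.]))
[335, -60, 100] TCP target [358.4 -62.6 114.7] shift [-263.4, -230.5, -177.8] rv [0.579, 0.509, -0.272] mm 393.0 deg 46.8
(array([-12., -44., -41.,  74.]), array([225., -50., 525.]))
[335, -60, 100] TCP target [356.2 -61.2 117.8] shift [-266.6, -228.2, -176.7] rv [0.51, 0.376, -0.284] mm 393.0 deg 39.8
```

apply_moves(rows=[[[-15, 0, 12.5, 0, 0, 0, 0.2], [-46, 0, 38.5, 0, 0, 0, 0.2], [-100, -7, 0, 0, 0.15, 0, 0.2], [-150, -14, -40, 0.02, 0.3, -0.01, 0.2], [-192.6, -19.6, -78.8, 0.051, 0.45, -0.025, 0.2], [-192.6, -19.6, -78.8, 0.051, 0.527, -0.025, 0.2], [-192.6, -19.6, -78.8, 0.051, 0.527, -0.025, 0.2], [-207, -50, -96, 0.15, 0.527, -0.07, 0.2], [-221, -84, -112, 0.23, 0.525, -0.11, 0.2], [-235.4, -116.4, -129.3, 0.323, 0.522, -0.152, 0.2], [-245, -153, -145, 0.4, 0.52, -0.19, 0.2], [-254, -192, -161, 0.49, 0.515, -0.23, 0.2], [-263.4, -230.5, -177.8, 0.579, 0.509, -0.272, 0.2], [-263.4, -230.5, -177.8, 0.579, 0.509, -0.272, 0.2], [-263.4, -230.5, -177.8, 0.579, 0.509, -0.272, 0.2]]])

```text
time: 5.45
ee_pos: [0.3584, -0.0635, 0.1143]
tcp_rot: [0.1, 80.0, -8.1]
wrist_force: [-0.2, 1.1, -2.4]
opening: 0.0301
```

Run:
```python
from h import *
st(); body(); p=cams.camera('wrist'); save(p,'w3.png'); p=cams.camera('side'); save(p,'s3.png')
for B,pp,y in [([420,-66,70],65,0),([529,-68,40],49.8,0)]:
    T=np.array(B)-rot(pp,y).apply(OFF); print(ik(T,pp,y)); relb(B,pp,y)
```

```text
t 5.45 tcp [358.4 -63.5 114.3] rpy [ 0.1 80.  -8.1] grasp [355.1 -63.1 133. ] F [-0.2  1.1 -2.4] op 0.0301 q [-10. -33. -34.  79.   0.  -2.]
body est [335.  -60.8  99.6]
(array([-14., -38., -43.,  59.]), array([258., -65., 478.]))
[420, -66, 70] TCP target [438.9 -65.3  90.2] shift [37.8, 7.9, 74.6] rv [-0.132, -0.261, 0.042] mm 84.0 deg 16.9
(array([-14., -34., -51.,  33.]), array([266., -67., 391.]))
[529, -68, 40] TCP target [541.9 -67.3  64.5] shift [81.0, 20.4, 170.9] rv [-0.127, -0.526, 0.06] mm 190.0 deg 31.2
```

View pics/w3.png

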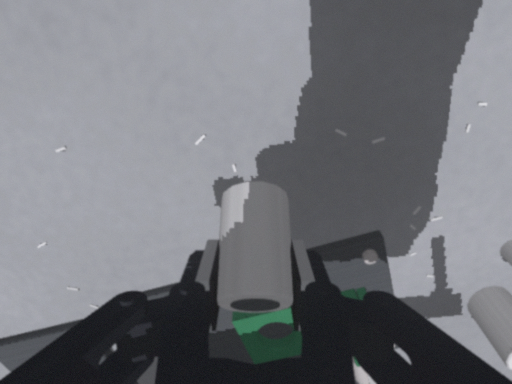

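View pics/s3.png

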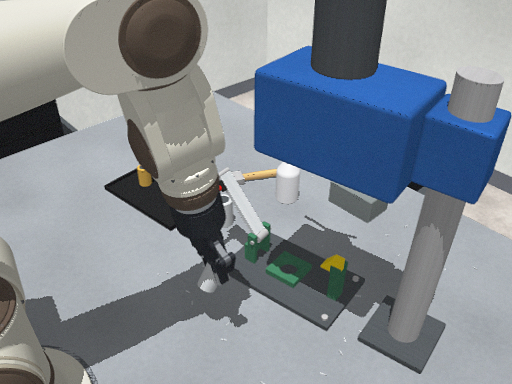

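Run:
```python
from h import *
relb([420,-66,70],65,0)
relb([480,-67,55],56,0)
relb([529,-68,44],49.8,0)
```

```text
[420, -66, 70] TCP target [438.9 -65.3  90.2] shift [37.8, 7.9, 74.6] rv [-0.132, -0.261, 0.042] mm 84.0 deg 16.9
[480, -67, 55] TCP target [495.5 -66.3  78. ] shift [59.7, 14.9, 127.8] rv [-0.129, -0.418, 0.053] mm 142.0 deg 25.2
[529, -68, 44] TCP target [541.9 -67.3  68.5] shift [77.1, 20.4, 171.6] rv [-0.127, -0.526, 0.06] mm 189.0 deg 31.2
```

apply_moves(rows=[[[19, 4, 37, -0.07, -0.13, 0.02, 0.2], [37.8, 7.9, 74.6, -0.132, -0.261, 0.042, 0.2], [48.8, 11.4, 101.2, -0.13, -0.34, 0.048, 0.2], [59.7, 14.9, 127.8, -0.129, -0.418, 0.053, 0.2], [68, 18, 150, -0.128, -0.47, 0.056, 0.2], [77.1, 20.4, 171.6, -0.127, -0.526, 0.06, 0.2], [77.1, 20.4, 171.6, -0.127, -0.526, 0.06, 0.2], [77.1, 20.4, 171.6, -0.127, -0.526, 0.06, 0.2]]])

```text
time: 6.35
ee_pos: [0.5416, -0.0655, 0.0679]
tcp_rot: [0.1, 49.9, 0.2]
wrist_force: [-0.3, -0.1, -1.5]
opening: 0.0299
```

Run:
```python
from h import *
import pickle
st(); body()
for n in ('wrist','side','top'):
    p=cams.camera(n); save(p,n[0]+'4.png'); pickle.dump(p,open(n+'4.pkl','wb'))
    if n!='top': 
        bodyfit(p,[529,-68],46,78)
    Y=np.radians(9.8); c,s=np.cos(Y),np.sin(Y)
    P=cloud(p).reshape(-1,3)*1000
    hsv=cv2.cvtColor(p['pixels'],cv2.COLOR_RGB2HSV).reshape(-1,3)
    Xj=P[:,0]*c+P[:,1]*s; Yj=-P[:,0]*s+P[:,1]*c
    g=(abs(Xj-510)<45)&(abs(Yj+157)<45)&(hsv[:,0]>45)&(hsv[:,0]<90)&(hsv[:,1]>90)&(P[:,2]>21)&(P[:,2]<27)
    if g.sum(): print(n,'nest top',g.sum(),np.percentile(Xj[g],[.5,2,98,99.5]).round(1),np.percentile(Yj[g],[.5,2,98,99.5]).round(1),np.median(P[g,2]))
```

```text
t 6.35 tcp [541.6 -65.5  67.9] rpy [ 0.1 49.9  0.2] grasp [529.3 -65.6  82.4] F [-0.3 -0.1 -1.5] op 0.0299 q [-10. -34. -50.  34.   7.  -8.]
body est [528.6 -66.2  43.4]
bodyfit 5327 [ 5.29069e+02 -6.61440e+01 -4.00000e-03 -1.00000e-03] z [46.4 77.8] 0.73
wrist nest top 7037 [477.  477.5 538.7 541.3] [-190.  -189.3 -125.7 -125.1] 22.93086335506264
bodyfit 143 [ 5.27812e+02 -6.58250e+01  2.20000e-02 -5.30000e-02] z [46.1 75.7] 0.77
side nest top 399 [475.4 475.9 539.6 540.2] [-190.6 -189.9 -126.6 -125.9] 22.783875931624898
top nest top 64 [485.2 486.3 542.2 542.6] [-175.6 -175.1 -125.1 -123.9] 24.02671057644634
```

View pics/w4.png

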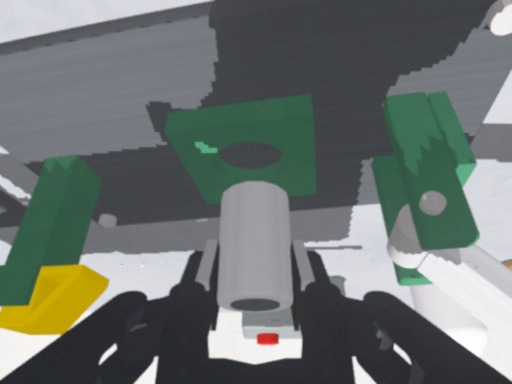

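View pics/s4.png

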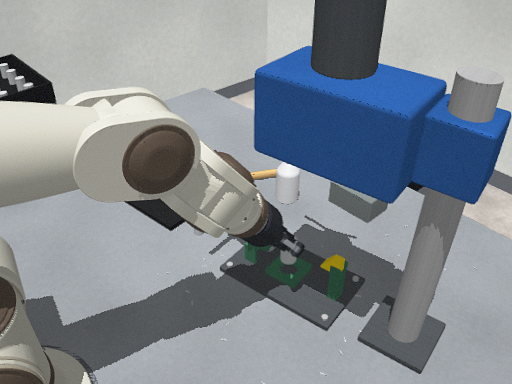

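Run:
```python
from h import *
import pickle
p=pickle.load(open('wrist4.pkl','rb')); P=cloud(p)*1000
q=P[...,:2]-np.array([529.4,-68.4]); rr=np.hypot(q[...,0],q[...,1])
top=(P[...,2]>22.2)&(P[...,2]<25)
# for angles, innermost radius of top points
for c in [(529.4,-68.4)]:
    th=np.arctan2(q[...,1],q[...,0])
    pts=[]
    for a in np.arange(-np.pi,np.pi,.12):
        m=top&(abs(th-a)<.06)&(rr<30)&(rr>10)
        if m.sum()>3:
            i=np.percentile(rr[m],3); pts.append([a,i])
    pts=np.array(pts); print(pts.round(2).tolist())
    xy=np.c_[c[0]+pts[:,1]*np.cos(pts[:,0]),c[1]+pts[:,1]*np.sin(pts[:,0])]
    f=lambda x: np.hypot(xy[:,0]-x[0],xy[:,1]-x[1])-x[2]
    print(least_squares(f,[*c,20],loss='soft_l1').x)
a=cv2.resize(p['pixels'][85:215,140:340,::-1],None,fx=4,fy=4,interpolation=cv2.INTER_CUBIC); cv2.imwrite('pics/c4.png',cv2.convertScaleAbs(a,alpha=2))
# height profile along jig x and y through centre
```

```text
[[-3.14, 19.81], [-3.02, 19.65], [-2.9, 19.94], [-2.78, 20.21], [-2.66, 19.81], [-2.54, 20.17], [-2.42, 20.31], [-2.3, 20.19], [-2.18, 20.3], [-2.06, 20.29], [-1.94, 20.83], [-1.82, 20.33], [-1.7, 20.33], [-1.58, 20.0], [-1.46, 20.23], [-1.34, 19.86], [-1.22, 19.99], [-1.1, 20.02], [-0.98, 20.07], [-0.86, 20.0], [-0.74, 19.71], [-0.62, 20.37], [-0.5, 19.79], [0.7, 20.07], [0.82, 19.59], [0.94, 19.73], [1.06, 19.51], [1.18, 20.03], [1.3, 20.18], [1.42, 20.12], [1.54, 19.75], [1.66, 19.47], [1.78, 20.09], [1.9, 20.01], [2.02, 20.0], [2.14, 20.1], [2.26, 20.02], [2.38, 20.15], [2.5, 19.63], [2.62, 20.21], [2.74, 19.77], [2.86, 20.08], [2.98, 20.14], [3.1, 20.07]]
[529.31972934 -68.54013354  20.00171476]
```

View pics/c4.png

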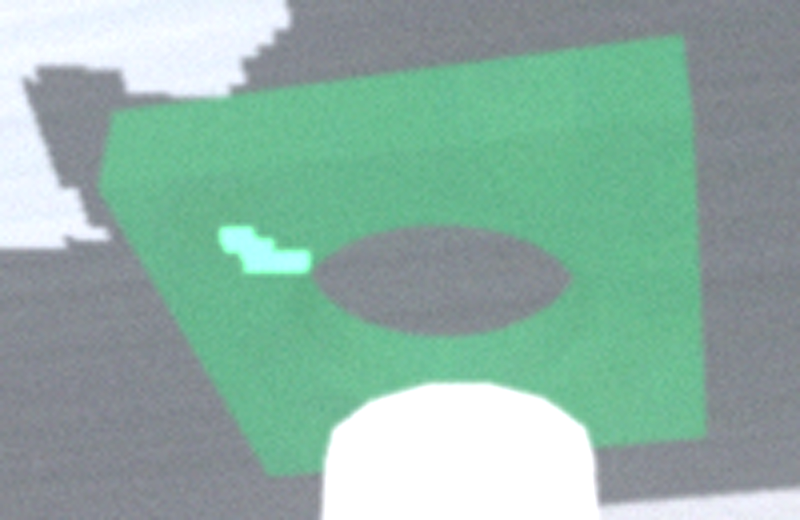

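apply_moves(rows=[[[0.1, -2.4, 0.2, 0, 0, 0, 0.2], [0.1, -2.4, 0.2, 0, 0, 0, 0.2], [6.2, -2.4, -5, 0, 0, 0, 0.2], [12.3, -2.4, -10.1, 0, 0, 0, 0.2], [16.1, -2.4, -13.3, 0, 0, 0, 0.2], [19.1, -2.4, -15.9, 0, 0, 0, 0.2], [19.1, -2.4, -15.9, 0, 0, 0, 0.2]]])

```text
time: 7.2
ee_pos: [0.5418, -0.0689, 0.0433]
tcp_rot: [0.1, 49.8, 0.1]
wrist_force: [0.9, 0.1, -1.9]
opening: 0.0301
```

Run:
```python
from h import *
st(); body(); p=cams.camera('wrist'); save(p,'w5.png'); bodyfit(p,[529,-68],27,54)
```

```text
t 7.2 tcp [541.8 -68.9  43.3] rpy [ 0.1 49.8  0.1] grasp [529.6 -68.9  57.8] F [ 0.9  0.1 -1.9] op 0.0301 q [-11. -33. -53.  31.   7.  -8.]
body est [528.9 -69.6  18.8]
bodyfit 4779 [ 5.29282e+02 -6.94550e+01 -8.00000e-03  7.00000e-03] z [27.3 53.8] 0.82
```

View pics/w5.png

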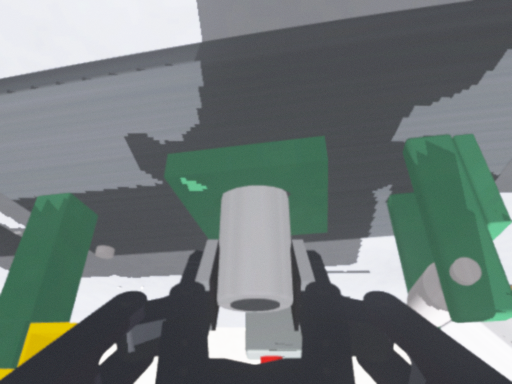

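apply_moves(rows=[[[0, 0.9, 0, 0, 0, 0, 0.2], [1.5, 0.9, -1.3, 0, 0, 0, 0.2], [3, 0.9, -2.6, 0, 0, 0, 0.2], [4.6, 0.9, -3.9, 0, 0, 0, 0.2], [5.4, 0.9, -4.5, 0, 0, 0, 0.2], [5.4, 0.9, -4.5, 0, 0, 0, 0.2]]])

```text
time: 7.85
ee_pos: [0.5421, -0.0681, 0.0367]
tcp_rot: [0.1, 49.8, 0.1]
wrist_force: [-0.5, 0.3, -0.9]
opening: 0.03
```

Run:
```python
from h import *
st(); body()
```

```text
t 7.85 tcp [542.1 -68.1  36.7] rpy [ 0.1 49.8  0.1] grasp [529.8 -68.1  51.3] F [-0.5  0.3 -0.9] op 0.03 q [-11. -33. -53.  30.   7.  -8.]
body est [529.2 -68.8  12.2]
```

apply_moves(rows=[[[0.5, 0, -0.4, 0, 0, 0, 0.2], [0.7, 0, -0.6, 0, 0, 0, 0.2], [0.7, 0, -0.6, 0, 0, 0, 0.2], [0.7, 0, -0.6, 0, 0, 0, 0.4], [0.7, 0, -0.6, 0, 0, 0, 0.58], [0.7, 0, -0.6, 0, 0, 0, 0.58], [0.7, 0, -0.6, 0, 0, 0, 0.58], [0.7, 0, -0.6, 0, 0, 0, 0.58]]])

```text
time: 8.65
ee_pos: [0.542, -0.0682, 0.0357]
tcp_rot: [0.1, 49.8, 0.0]
wrist_force: [-0.9, -2.6, 0.9]
opening: 0.0494
```

Run:
```python
from h import *
st(); p=cams.camera('wrist'); save(p,'w6.png'); bodyfit(p,[529,-68],27,60)
```

```text
t 8.65 tcp [542.  -68.2  35.7] rpy [ 0.1 49.8  0. ] grasp [529.7 -68.2  50.2] F [-0.9 -2.6  0.9] op 0.0494 q [-11. -32. -53.  30.   7.  -8.]
bodyfit 5815 [529.86  -68.734  -0.     -0.   ] z [27.4 59.8] 0.39
```

View pics/w6.png

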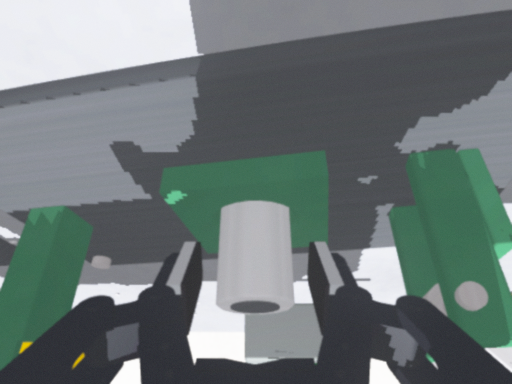

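```bash
cat >> h.py <<'E'
N=np.array([529.4,-68.5]); YJ=9.8
def jw(x,y,z): 
    v=rot(0,YJ).apply([x,y,0]); return np.array([N[0]+v[0],N[1]+v[1],z])
def hp(a,x=-55): return jw(x,70-125*np.cos(a),68.5+125*np.sin(a))
E
python3 - <<'E'
from h import *
for p,y,x in [(50,9.8,-55),(55,9.8,-55),(50,2,-55),(55,2,-50)]:
    print(p,y)
    for a in [2.26,1.9,1.57,1.2,.8,.4,.1,-.1]:
        d=rot(p,y).as_matrix()[:,0]; T=hp(a,x)+19*d
        W=T-428*d; wj=rot(0,-YJ).apply(W-[*N,0])
        print(a,hp(a,x).round(),ik(T,p,y)[0],'wrist jig',wj.round())
E
```

```text
50 9.8
2.26 [450.  69. 165.] [  7. -51. -49.  52.] wrist jig [-318.  149.  478.]
1.9 [456.  31. 187.] [ -4. -50. -46.  53.] wrist jig [-318.  110.  500.]
1.57 [463.  -9. 193.] [-15. -47. -45.  53.] wrist jig [-318.   70.  507.]
1.2 [471. -54. 185.] [-25. -43. -44.  49.] wrist jig [-318.   25.  498.]
0.8 [478. -95. 158.] [-32. -39. -45.  44.] wrist jig [-318.  -17.  471.]
0.4 [ 483. -122.  117.] [-37. -34. -47.  37.] wrist jig [-318.  -45.  430.]
0.1 [ 484. -131.   81.] [-38. -32. -50.  32.] wrist jig [-318.  -54.  394.]
-0.1 [ 484. -131.   56.] [-38. -30. -52.  29.] wrist jig [-318.  -54.  369.]
55 9.8
2.26 [450.  69. 165.] [  8. -46. -45.  56.] wrist jig [-290.  149.  500.]
1.9 [456.  31. 187.] [ -2. -44. -42.  58.] wrist jig [-290.  110.  522.]
1.57 [463.  -9. 193.] [-12. -42. -40.  57.] wrist jig [-290.   70.  529.]
1.2 [471. -54. 185.] [-21. -39. -39.  55.] wrist jig [-290.   25.  520.]
0.8 [478. -95. 158.] [-29. -35. -40.  50.] wrist jig [-290.  -17.  493.]
0.4 [ 483. -122.  117.] [-33. -31. -43.  43.] wrist jig [-290.  -45.  452.]
0.1 [ 484. -131.   81.] [-34. -29. -46.  39.] w
[... 607 characters left out ...]
ig [-315.  -19.  394.]
-0.1 [ 484. -131.   56.] [-32. -35. -54.  31.] wrist jig [-315.  -19.  369.]
55 2
2.26 [455.  70. 165.] [ 16. -44. -44.  55.] wrist jig [-282.  181.  500.]
1.9 [461.  32. 187.] [  6. -44. -42.  57.] wrist jig [-282.  142.  522.]
1.57 [468.  -8. 193.] [ -4. -43. -40.  57.] wrist jig [-282.  102.  529.]
1.2 [476. -53. 185.] [-14. -40. -40.  55.] wrist jig [-282.   57.  520.]
0.8 [483. -94. 158.] [-22. -37. -42.  51.] wrist jig [-282.   15.  493.]
0.4 [ 488. -121.  117.] [-27. -34. -44.  45.] wrist jig [-282.  -13.  452.]
0.1 [ 489. -131.   81.] [-29. -32. -47.  40.] wrist jig [-282.  -23.  416.]
-0.1 [ 489. -131.   56.] [-29. -31. -49.  36.] wrist jig [-282.  -23.  391.]
```

Run:
```python
from h import *
o=get_obs(); Rc=R.from_euler('xyz',o['tcp_rot'],degrees=True)
for T,p,y in [((370,-60,140),72,2),((365,30,255),75,10)]:
    Rt=rot(p,y); print(ik(T,p,y),Rc.inv().apply(np.array(T)-o['ee_pos']*1000).round(1).tolist(),(Rc.inv()*Rt).as_rotvec().round(3).tolist())
```

```text
(array([-15., -40., -37.,  75.]), array([238., -65., 547.])) [-190.7, 8.2, -64.2] [-0.031, 0.387, 0.017]
(array([  2., -35., -21.,  89.]), array([256.,  11., 668.])) [-281.7, 98.3, 6.1] [-0.157, 0.438, 0.081]
```

apply_moves(rows=[[[-30, 0, 0, 0, 0, 0, 0.58], [-65, 0, 0, 0, 0, 0, 0.58], [-110, 2, -18, 0, 0.12, 0, 0.58], [-150, 5, -40, -0.02, 0.25, 0.01, 0.58], [-190.7, 8.2, -64.2, -0.031, 0.387, 0.017, 0.58], [-190.7, 8.2, -64.2, -0.031, 0.387, 0.017, 0.58], [-220, 38, -41, -0.07, 0.4, 0.04, 0.58], [-251, 68, -18, -0.11, 0.42, 0.06, 0.58], [-281.7, 98.3, 6.1, -0.157, 0.438, 0.081, 0.58], [-281.7, 98.3, 6.1, -0.157, 0.438, 0.081, 0.58], [-281.7, 98.3, 6.1, -0.157, 0.438, 0.081, 0.58]]])

```text
time: 9.8
ee_pos: [0.3659, 0.0309, 0.2549]
tcp_rot: [-0.0, 74.9, 10.1]
wrist_force: [0.1, 1.1, -0.2]
opening: 0.0497
```

Run:
```python
from h import *
st()
for n in ('wrist','side'):
    p=cams.camera(n); save(p,n[0]+'7.png')
    P=cloud(p).reshape(-1,3)*1000; hsv=cv2.cvtColor(p['pixels'],cv2.COLOR_RGB2HSV).reshape(-1,3)
    r=(P[:,0]>380)&(P[:,0]<510)&(P[:,1]>0)&(P[:,1]<140)&(P[:,2]>120)&((hsv[:,0]<8)|(hsv[:,0]>172))&(hsv[:,1]>130)
    Q=P[r]
    if len(Q)<20: print(n,len(Q)); continue
    # fit cylinder r=6 with free axis (dir level)
    def f(x):
        u=np.array([np.cos(x[3]),np.sin(x[3]),x[4]]);u/=np.linalg.norm(u); v=Q-np.array([450,x[0],x[1]]); return np.linalg.norm(v-np.outer(v@u,u),axis=1)-6
    s=least_squares(lambda x:f(np.r_[x[0],x[1],0,x[2],x[3]]),[69,163,.17,0],loss='soft_l1')
    print(n,len(Q),s.x.round(3),np.abs(s.fun).mean().round(2),'x range',Q[:,0].min(),Q[:,0].max())
    if n=='side': bodyfit(p,[529,-68],27,64)
print('model',hp(2.26),hp(2.3))
```

```text
t 9.8 tcp [365.9  30.9 254.9] rpy [-0.  74.9 10.1] grasp [361.1  30.1 273.3] F [ 0.1  1.1 -0.2] op 0.0497 q [  3. -35. -20.  89.   2.  -6.]
wrist 799 [7.06070e+01 1.62539e+02 1.83000e-01 6.00000e-03] 0.59 x range 414.0301232880269 482.60458504280246
side 183 [ 7.04160e+01  1.62298e+02  1.70000e-01 -3.00000e-03] 0.91 x range 413.2561062689957 480.8905407107034
bodyfit 274 [ 5.28048e+02 -6.83710e+01  3.70000e-02  1.10000e-02] z [27.2 62.9] 1.66
model [449.75788763  69.44745123 164.96908275] [449.11208716  73.18623718 161.71315152]
```

View pics/w7.png

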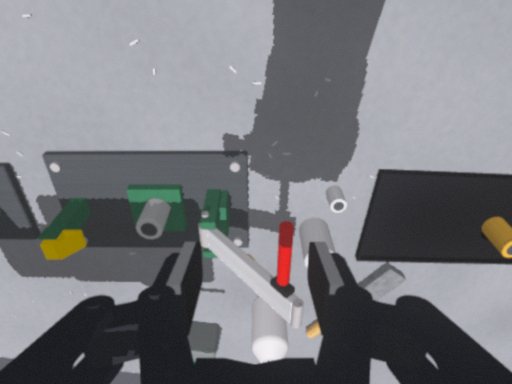

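View pics/s7.png

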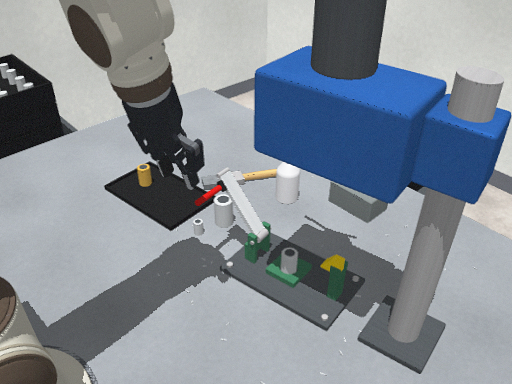

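Run:
```python
from h import *
rel([450,70.5,162.4],60,9.8,back=70)
rel([450,70.5,162.4],60,9.8,back=0)
d=rot(60,9.8).as_matrix()[:,0]; print(ik(np.array([450,70.5,162.4])-51*d,60,9.8),ik(np.array([450,70.5,162.4])+19*d,60,9.8))
```

```text
TCP target [424.9  66.2 206.6] shift [62.2, 25.3, 50.9] rv [0.003, -0.262, -0.001] deg 15.0
TCP target [459.4  72.1 145.9] shift [129.8, 25.2, 69.0] rv [0.003, -0.262, -0.001] deg 15.0
(array([  8., -44., -36.,  69.]), array([214.,  30., 577.])) (array([  8., -40., -40.,  60.]), array([249.,  36., 516.]))
```

apply_moves(rows=[[[31, 12.6, 25, 0, -0.13, 0, 0.7], [62.2, 25.3, 50.9, 0.003, -0.262, 0, 0.7], [62.2, 25.3, 50.9, 0.003, -0.262, 0, 0.7], [86, 25.3, 57, 0.003, -0.262, 0, 0.7], [108, 25.3, 63, 0.003, -0.262, 0, 0.7], [129.8, 25.2, 69, 0.003, -0.262, 0, 0.7], [129.8, 25.2, 69, 0.003, -0.262, 0, 0.7]]], newtons=80)

```text
time: 10.6
ee_pos: [0.4587, 0.071, 0.1437]
tcp_rot: [0.1, 60.3, 9.9]
wrist_force: [0.7, 0.3, -0.4]
opening: 0.0603
```

Run:
```python
from h import *
st(); p=cams.camera('wrist'); save(p,'w8.png')
rel([450,70.5,162.4],60,9.8,back=0)
```

```text
t 10.6 tcp [458.7  71.  143.7] rpy [ 0.1 60.3  9.9] grasp [449.4  69.4 160.2] F [ 0.7  0.3 -0.4] op 0.0603 q [  8. -40. -40.  60.   1.  -1.]
TCP target [459.4  72.1 145.9] shift [-0.1, 0.9, 0.9] rv [-0.001, -0.003, -0.001] deg 0.2
```

View pics/w8.png

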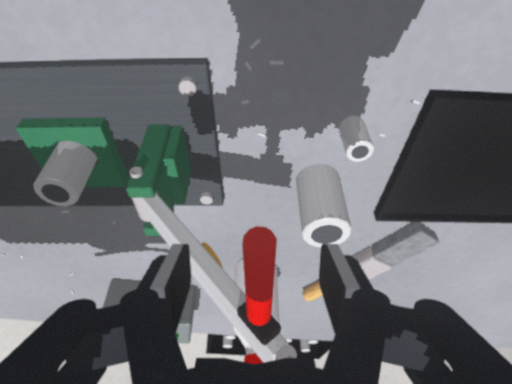

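apply_moves(rows=[[[0, 1, 1.5, 0, 0, 0, 0], [0, 1, 1.5, 0, 0, 0, 0], [0, 1, 1.5, 0, 0, 0, 0], [0, 1, 1.5, 0, 0, 0, 0], [0, 1, 1.5, 0, 0, 0, 0], [0, 1, 1.5, 0, 0, 0, 0], [0, 1, 1.5, 0, 0, 0, 0]]], newtons=80)

```text
time: 11.35
ee_pos: [0.46, 0.0728, 0.147]
tcp_rot: [0.2, 60.1, 10.0]
wrist_force: [-4.8, 4.3, 5.6]
opening: 0.0095
```

Run:
```python
from h import *
st(); p=cams.camera('wrist'); save(p,'w9.png')
for a,pp in [(2.0,58),(1.75,56),(1.5,54),(1.2,51),(1.0,50)]: rel(hp(a),pp,9.8)
```

```text
t 11.35 tcp [460.   72.8 147. ] rpy [ 0.2 60.1 10. ] grasp [450.7  71.2 163.5] F [-4.8  4.3  5.6] op 0.0095 q [  9. -39. -40.  60.   1.  -1.]
TCP target [464.4  44.1 166. ] shift [-16.9, -29.0, 9.0] rv [-0.001, -0.037, -0.002] deg 2.1
TCP target [470.   14.9 175.7] shift [-25.1, -58.8, 14.3] rv [-0.001, -0.072, -0.002] deg 4.1
TCP target [475.8 -15.7 177.8] shift [-26.7, -89.9, 15.9] rv [-0.001, -0.107, -0.002] deg 6.1
TCP target [482.8 -51.5 170.2] shift [-19.8, -126.3, 12.8] rv [-0.001, -0.159, -0.002] deg 9.1
TCP target [486.8 -73.4 159.1] shift [-10.1, -148.6, 7.5] rv [-0.001, -0.177, -0.002] deg 10.1
```

View pics/w9.png

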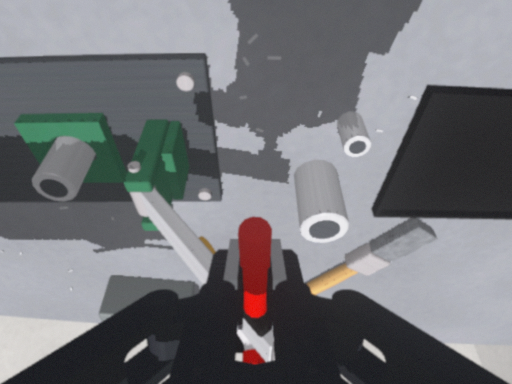

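apply_moves(rows=[[[-8, -12, 4, 0, -0.015, 0, 0], [-16.9, -29, 9, 0, -0.037, 0, 0], [-21, -44, 11.7, 0, -0.055, 0, 0], [-25.1, -58.8, 14.3, 0, -0.072, 0, 0], [-26.3, -74, 15.3, 0, -0.09, 0, 0], [-26.7, -89.9, 15.9, 0, -0.107, 0, 0], [-26.7, -89.9, 15.9, 0, -0.107, 0, 0]]])

```text
time: 12.1
ee_pos: [0.4765, -0.0165, 0.1783]
tcp_rot: [0.2, 53.9, 10.0]
wrist_force: [9.2, 5.0, -0.6]
opening: 0.0095
```

Run:
```python
from h import *
st(); p=cams.camera('wrist'); save(p,'w10.png'); p=cams.camera('side'); save(p,'s10.png')
for a,pp in [(1.35,52.5),(1.2,51),(1.0,50),(.8,50),(.6,50),(.4,50),(.25,50)]: rel(hp(a),pp,9.8)
```

```text
t 12.1 tcp [476.5 -16.5 178.3] rpy [ 0.2 53.9 10. ] grasp [465.5 -18.5 193.6] F [ 9.2  5.  -0.6] op 0.0095 q [ -8. -43. -40.  58.  11. -15.]
TCP target [479.3 -33.9 175.4] shift [2.2, -18.4, -1.8] rv [-0.001, -0.024, -0.002] deg 1.4
TCP target [482.8 -51.5 170.2] shift [6.5, -36.3, -4.5] rv [-0.001, -0.051, -0.002] deg 2.9
TCP target [486.8 -73.4 159.1] shift [15.6, -58.6, -10.8] rv [-0.001, -0.068, -0.002] deg 3.9
TCP target [490.1 -92.6 143.6] shift [28.1, -78.2, -19.9] rv [-0.001, -0.068, -0.002] deg 3.9
TCP target [ 492.9 -108.5  124.5] shift [43.5, -94.3, -31.2] rv [-0.001, -0.068, -0.002] deg 3.9
TCP target [ 494.9 -120.3  102.6] shift [61.2, -106.3, -44.0] rv [-0.001, -0.068, -0.002] deg 3.9
TCP target [ 495.9 -126.2   84.9] shift [75.5, -112.4, -54.5] rv [-0.001, -0.068, -0.002] deg 3.9
```

View pics/w10.png

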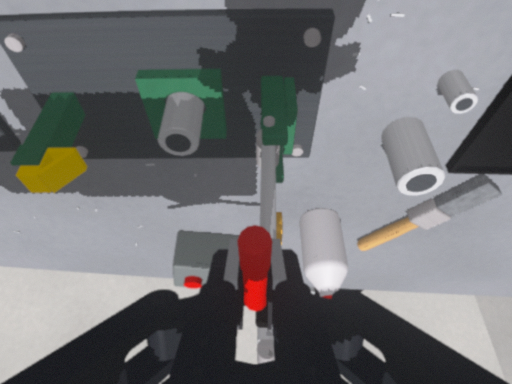

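View pics/s10.png

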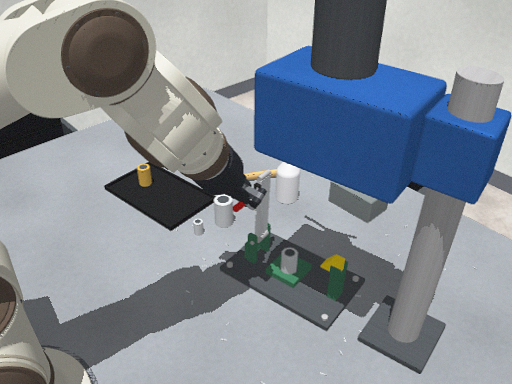

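apply_moves(rows=[[[2.2, -18.4, -1.8, 0, -0.045, 0, 0], [6.5, -36.3, -4.5, 0, -0.08, 0, 0], [11, -47, -7.5, 0, -0.08, 0, 0], [15.6, -58.6, -10.8, 0, -0.08, 0, 0], [21.5, -68.5, -15, 0, -0.08, 0, 0], [28.1, -78.2, -19.9, 0, -0.08, 0, 0], [28.1, -78.2, -19.9, 0, -0.08, 0, 0]]])

```text
time: 12.9
ee_pos: [0.4907, -0.0935, 0.1433]
tcp_rot: [0.2, 49.3, 10.0]
wrist_force: [6.0, 3.8, 0.8]
opening: 0.0093
```

Run:
```python
from h import *
st(); p=cams.camera('wrist'); save(p,'w11.png'); p=cams.camera('side'); save(p,'s11.png')
for a,pp in [(.7,49.5),(.6,49.5),(.5,49.5),(.4,49.5),(.3,49.5),(.25,49.5),(.2,49.5)]: rel(hp(a),pp,9.8)
```

```text
t 12.9 tcp [490.7 -93.5 143.3] rpy [ 0.2 49.3 10. ] grasp [478.5 -95.6 157.7] F [6.  3.8 0.8] op 0.0093 q [-22. -41. -45.  50.  20. -25.]
TCP target [ 491.7 -101.   134.6] shift [6.8, -8.2, -6.2] rv [-0.001, 0.004, -0.002] deg 0.3
TCP target [ 493.  -108.4  124.6] shift [14.3, -15.7, -12.7] rv [-0.001, 0.004, -0.002] deg 0.3
TCP target [ 494.1 -114.9  114. ] shift [22.3, -22.3, -19.7] rv [-0.001, 0.004, -0.002] deg 0.3
TCP target [ 495.  -120.2  102.7] shift [30.9, -27.8, -27.0] rv [-0.001, 0.004, -0.002] deg 0.3
TCP target [ 495.8 -124.5   91. ] shift [39.7, -32.1, -34.7] rv [-0.001, 0.004, -0.002] deg 0.3
TCP target [ 496.1 -126.1   85. ] shift [44.3, -33.8, -38.6] rv [-0.001, 0.004, -0.002] deg 0.3
TCP target [ 496.3 -127.5   78.9] shift [48.9, -35.2, -42.5] rv [-0.001, 0.004, -0.002] deg 0.3
```

View pics/w11.png

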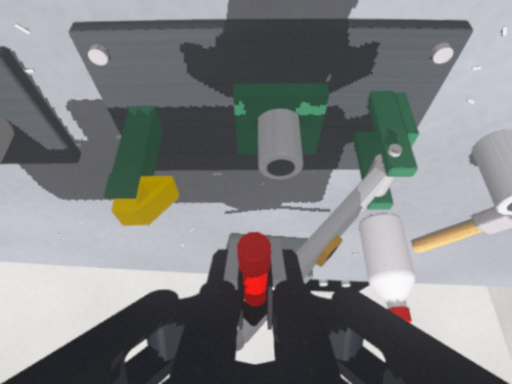

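View pics/s11.png

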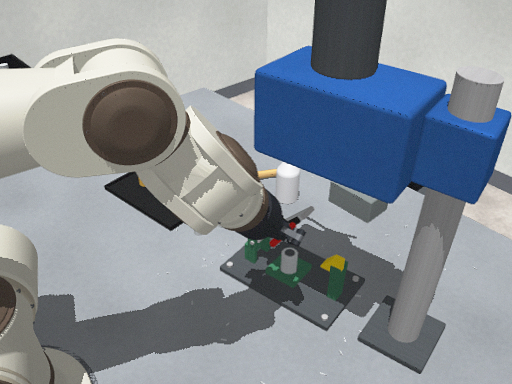

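apply_moves(rows=[[[6.8, -8.2, -6.2, 0, 0, 0, 0], [14.3, -15.7, -12.7, 0, 0, 0, 0], [22.3, -22.3, -19.7, 0, 0, 0, 0], [30.9, -27.8, -27, 0, 0, 0, 0], [39.7, -32.1, -34.7, 0, 0, 0, 0], [48.9, -35.2, -42.5, 0, 0, 0, 0], [48.9, -35.2, -42.5, 0, 0, 0, 0]]], newtons=110)

```text
time: 13.7
ee_pos: [0.4966, -0.1281, 0.0778]
tcp_rot: [0.2, 49.2, 10.0]
wrist_force: [6.4, -0.5, 2.8]
opening: 0.0084
```

Run:
```python
from h import *
st(); p=cams.camera('wrist'); save(p,'w12.png'); p=cams.camera('side'); save(p,'s12.png')
for a in (.1,0): rel(hp(a),49.5,9.8)
rel(hp(0)-[0,0,10],49.5,9.8)
rel(hp(0)-[0,0,15],49.5,9.8)
```

```text
t 13.7 tcp [ 496.6 -128.1   77.8] rpy [ 0.2 49.2 10. ] grasp [ 484.4 -130.2   92.2] F [ 6.4 -0.5  2.8] op 0.0084 q [-27. -35. -49.  41.  23. -30.]
TCP target [ 496.6 -129.3   66.5] shift [9.0, -1.4, -8.0] rv [-0.001, 0.005, -0.002] deg 0.3
TCP target [ 496.7 -130.    54.1] shift [18.4, -2.1, -16.2] rv [-0.001, 0.005, -0.002] deg 0.3
TCP target [ 496.7 -130.    44.1] shift [26.0, -2.1, -22.7] rv [-0.001, 0.005, -0.002] deg 0.3
TCP target [ 496.7 -130.    39.1] shift [29.8, -2.1, -26.0] rv [-0.001, 0.005, -0.002] deg 0.3
```

View pics/w12.png

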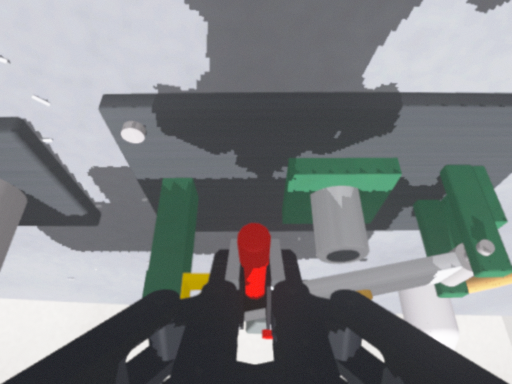

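View pics/s12.png

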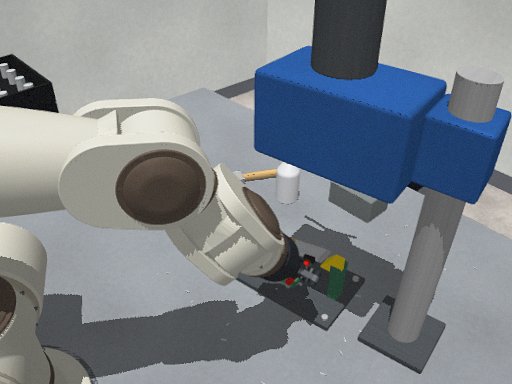

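apply_moves(rows=[[[3, -0.7, -2.7, 0, 0, 0, 0], [6, -1, -5.3, 0, 0, 0, 0], [9, -1.4, -8, 0, 0, 0, 0], [12, -1.7, -10.6, 0, 0, 0, 0], [15, -2, -13.2, 0, 0, 0, 0], [18.4, -2.1, -16.2, 0, 0, 0, 0], [18.4, -2.1, -16.2, 0, 0, 0, 0]]])

```text
time: 14.5
ee_pos: [0.4971, -0.1304, 0.0546]
tcp_rot: [0.1, 49.1, 9.9]
wrist_force: [-0.6, -0.1, 8.1]
opening: 0.0085
```

Run:
```python
from h import *
st(); p=cams.camera('wrist'); save(p,'w13.png')
```

```text
t 14.5 tcp [ 497.1 -130.4   54.6] rpy [ 0.1 49.1  9.9] grasp [ 484.8 -132.5   69. ] F [-0.6 -0.1  8.1] op 0.0085 q [-27. -34. -51.  38.  23. -30.]
```

View pics/w13.png

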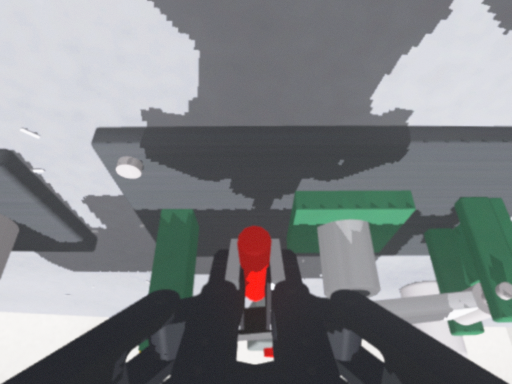

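apply_moves(rows=[[[1.5, 0, -1.3, 0, 0, 0, 0], [3, 0, -2.6, 0, 0, 0, 0], [4.5, 0, -3.9, 0, 0, 0, 0], [6, 0, -5.2, 0, 0, 0, 0], [6, 0, -5.2, 0, 0, 0, 0]]])

```text
time: 15.05
ee_pos: [0.497, -0.1296, 0.0462]
tcp_rot: [0.2, 49.1, 10.0]
wrist_force: [-1.3, 3.2, 7.5]
opening: 0.0083
```

Run:
```python
from h import *
st()
```

```text
t 15.05 tcp [ 497.  -129.6   46.2] rpy [ 0.2 49.1 10. ] grasp [ 484.7 -131.8   60.6] F [-1.3  3.2  7.5] op 0.0083 q [-27. -34. -52.  37.  23. -30.]
```

apply_moves(rows=[[[1.5, 0, -1.3, 0, 0, 0, 0], [3, 0, -2.6, 0, 0, 0, 0], [4.5, 0, -3.9, 0, 0, 0, 0], [4.5, 0, -3.9, 0, 0, 0, 0]]])

```text
time: 15.45
ee_pos: [0.4976, -0.1296, 0.0424]
tcp_rot: [0.2, 49.0, 10.1]
wrist_force: [-24.2, 2.4, 26.8]
opening: 0.0085
```

Run:
```python
from h import *
st(); p=cams.camera('wrist'); save(p,'w14.png'); p=cams.camera('side'); save(p,'s14.png')
cv2.imwrite('pics/s14c.png',cv2.resize(p['pixels'][210:340,230:400,::-1],None,fx=4.5,fy=4.5,interpolation=cv2.INTER_CUBIC))
```

```text
t 15.45 tcp [ 497.6 -129.6   42.4] rpy [ 0.2 49.  10.1] grasp [ 485.3 -131.8   56.8] F [-24.2   2.4  26.8] op 0.0085 q [-27. -33. -52.  36.  24. -30.]
```

View pics/w14.png

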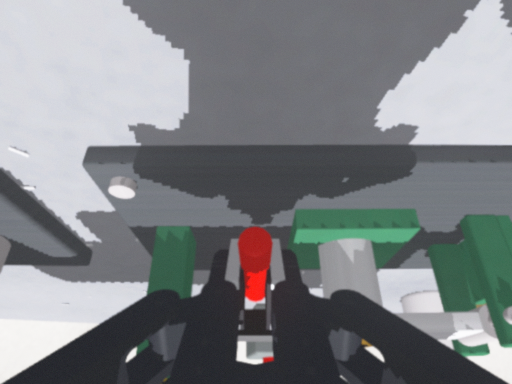

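View pics/s14c.png

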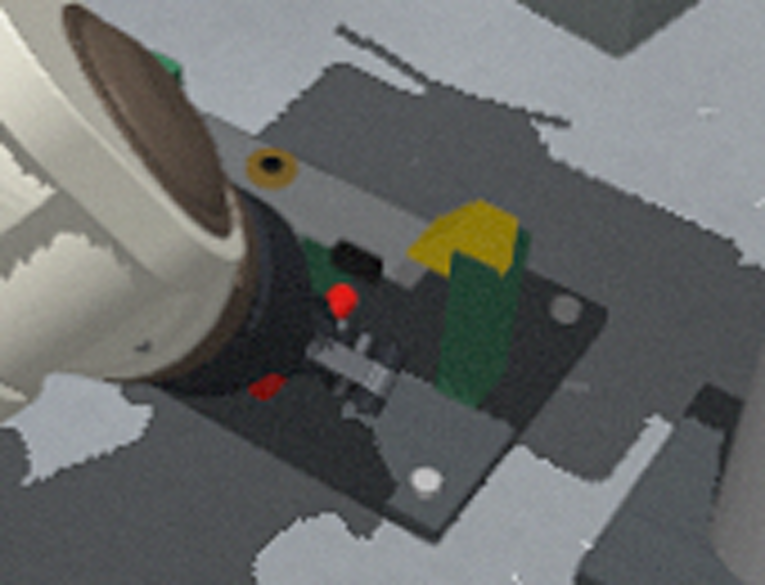

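apply_moves(rows=[[[-3, 0, 2.6, 0, 0, 0, 0], [-6, 0, 5.2, 0, 0, 0, 0], [-8, 0, 7, 0, 0, 0, 0], [-8, 0, 7, 0, 0, 0, 0]]])

```text
time: 15.95
ee_pos: [0.497, -0.1295, 0.0523]
tcp_rot: [0.3, 49.0, 10.1]
wrist_force: [-2.5, 0.7, 2.4]
opening: 0.0086
```

```bash
cat >> h.py <<'E'
def strapcheck(p):
    P=cloud(p).reshape(-1,3)*1000
    V=rot(0,-YJ).apply(P-[*N,0]); hsv=cv2.cvtColor(p['pixels'],cv2.COLOR_RGB2HSV).reshape(-1,3)
    m=(abs(V[:,0])<14)&(V[:,1]>-78)&(V[:,1]<55)&(V[:,2]>50)&(V[:,2]<140)&(hsv[:,1]<70)
    Q=V[m]; 
    if len(Q)>20:
        k=np.polyfit(Q[:,1],Q[:,2],1); r=Q[:,2]-np.polyval(k,Q[:,1]); k=np.polyfit(Q[abs(r)<4][:,1],Q[abs(r)<4][:,2],1)
        print('strap pts',len(Q),'angle',-np.arctan(k[0]).round(3),'z at y=-60',np.polyval(k,-60).round(1),'(closed top 73.5)')
    y=(abs(V[:,0])<20)&(V[:,1]<-60)&(V[:,1]>-150)&(V[:,2]>60)&(hsv[:,0]>20)&(hsv[:,0]<35)&(hsv[:,1]>150)
    if y.sum(): print('bolt',y.sum(),np.percentile(V[y],[2,98],axis=0).round(1).tolist())
E
python3 - <<'E'
from h import *
import pickle
st(); p=cams.camera('wrist'); save(p,'w15.png'); strapcheck(p); p=cams.camera('side'); save(p,'s15.png'); strapcheck(p)
print('ref'); strapcheck(pickle.load(open('side0.pkl','rb')))
cv2.imwrite('pics/s15c.png',cv2.resize(p['pixels'][210:340,230:400,::-1],None,fx=4.5,fy=4.5,interpolation=cv2.INTER_CUBIC))
E
```

```text
t 15.95 tcp [ 497.  -129.5   52.3] rpy [ 0.3 49.  10.1] grasp [ 484.8 -131.7   66.6] F [-2.5  0.7  2.4] op 0.0086 q [-27. -34. -52.  38.  24. -30.]
strap pts 1819 angle -0.132 z at y=-60 55.0 (closed top 73.5)
strap pts 394 angle -0.001 z at y=-60 72.1 (closed top 73.5)
bolt 243 [[-11.9, -109.3, 75.8], [10.7, -76.6, 102.4]]
ref
bolt 249 [[-11.9, -109.2, 76.1], [10.0, -74.7, 102.7]]
```

View pics/s15c.png

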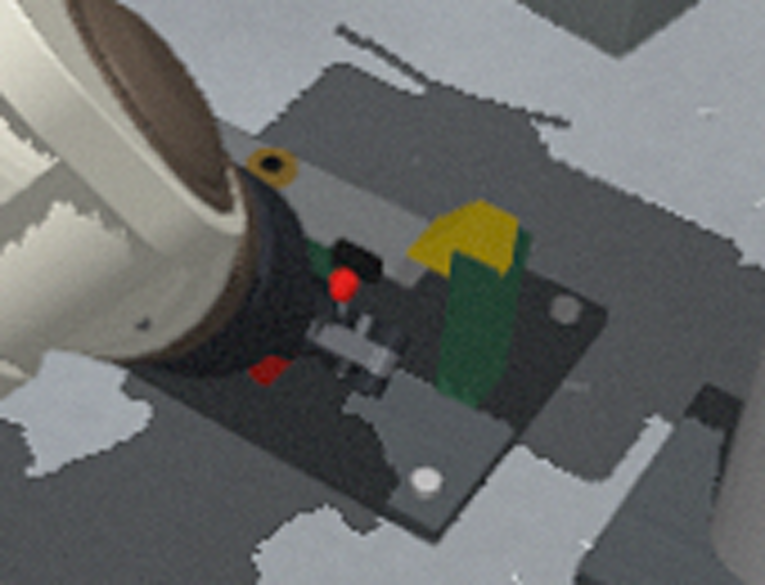

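apply_moves(rows=[[[0, 0, 0, 0, 0, 0, 0.4], [0, 0, 0, 0, 0, 0, 0.5], [0, 0, 0, 0, 0, 0, 0.5], [0, 0, 0, 0, 0, 0, 0.5], [-25, 0, 0, 0, 0, 0, 0.5], [-60, 0, 0, 0, 0, 0, 0.5], [-95, 0, -12, 0, 0.1, 0, 0.5], [-130, 0, -35, 0, 0.25, 0, 0.5], [-165, 0, -55, 0, 0.35, 0, 0.5], [-165, 0, -55, 0, 0.35, 0, 0.5]]])

```text
time: 17.05
ee_pos: [0.3491, -0.1566, 0.1437]
tcp_rot: [0.1, 69.2, 10.0]
wrist_force: [0.7, -1.5, -0.2]
opening: 0.0424
```

Run:
```python
from h import *
st(); p=cams.camera('wrist'); save(p,'w16.png'); strapcheck(p); p=cams.camera('side'); save(p,'s16.png'); strapcheck(p)
bodyfit(p,[529.4,-68.5],28,58)
for l in ('brass_body','oil_bottle','chip_brush'): print(l,[d['at'] for d in cams.find_in(l,p)][:1])
```

```text
t 17.05 tcp [ 349.1 -156.6  143.7] rpy [ 0.1 69.2 10. ] grasp [ 342.5 -157.8  161.4] F [ 0.7 -1.5 -0.2] op 0.0424 q [-35. -37. -35.  77.  15. -43.]
strap pts 1297 angle 0.013 z at y=-60 72.3 (closed top 73.5)
bolt 847 [[-11.0, -107.6, 75.6], [9.6, -74.5, 100.7]]
strap pts 603 angle -0.002 z at y=-60 71.9 (closed top 73.5)
bolt 242 [[-11.6, -109.4, 76.1], [10.2, -76.7, 102.5]]
bodyfit 159 [ 5.27985e+02 -6.88250e+01  5.40000e-02 -4.80000e-02] z [28.3 57.5] 0.94
brass_body []
oil_bottle [[0.697, 0.1007, 0.0588]]
chip_brush [[0.7248, 0.2132, 0.0152]]
```

View pics/w16.png

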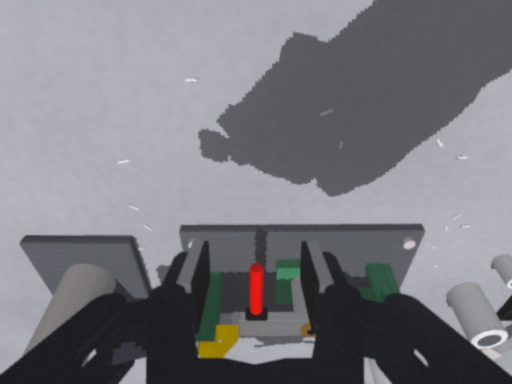

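View pics/s16.png

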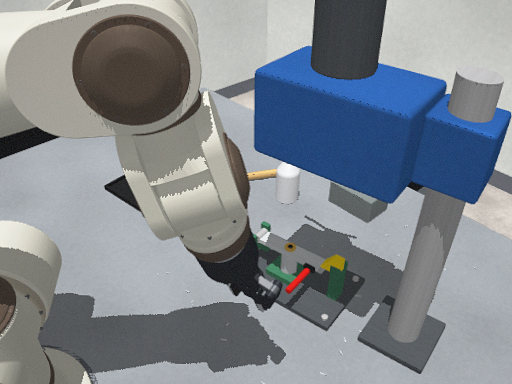

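Run:
```python
from h import *
p=cams.camera('top')
for l in ('brass_body','oil_bottle','chip_brush'): print(l,[d['at'] for d in cams.find_in(l,p)][:1])
strapcheck(p)
print(bot.job_done())
```

```text
brass_body [[0.4875, 0.3965, 0.0541]]
oil_bottle [[0.7014, 0.1174, 0.089]]
chip_brush [[0.6592, 0.2597, 0.0168]]
strap pts 227 angle -0.006 z at y=-60 72.7 (closed top 73.5)
the job is handed in; nothing more can be done
None
```

I put the aluminium tap body (the middle-sized look-alike, in the tray) into the nest. I then swung the strap over it by the red handle, pressed until the bolt snapped over the nose, let go and backed clear. The job is handed in at about 17 s of the 72 s allowed.

**Tap body:** The wrist camera, just after release and before the strap was swung, put it upright about 0.6 mm from the nest centre. With the strap closed it is mostly hidden. The last side-view fit used only 159 points and put it about 1.4 mm off centre. That fit also showed a slope of about 0.07, close to the 0.08 rad limit. I put this down to the hidden view rather than a real tilt, because the strap lies level just above it, but I did not confirm it separately.

**Strap and bolt:** The final readings of the strap angle were 0.013 rad (wrist), -0.002 (side) and -0.006 (top), against a limit of 0.035. The bolt's outer end is where it was at the start, within about 0.2 mm.

**Last press:** The wrist force rose to about 36 N in total. I read this as the strap reaching its hard stop, and I backed off at once.

**Bystanders:** From the top camera, the brass body, oil bottle and brush are within about 5 mm of their first readings. The side camera missed the brass body and read the brush about 57 mm off. The arm was partly in the way in that view, so I trusted the top camera.

**Drilling unit:** I saw no contact force that would suggest touching it.

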